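# Fetch the peeler from the tilt-out bin and park it under the blade hood

## Robot

A 6-joint arm with a two-finger parallel gripper is mounted at the origin on a cart in front of the work surface, level with it; the furniture and walls round the work are solid. World frame = base frame: x ahead of the robot, y to its left, z up, the work surface at z = 0. Lengths are in m, angles in rad, forces in N, time in s.
With the tool pointing down it reaches from about 0.25 to 0.775 m from the base axis. Payload 4 kg.
Tool frame: the origin (TCP) lies midway between the tips of the shut fingers; the grasp point (between the pads) lies 19 mm behind it; z points along the fingers, y is the direction in which the jaws open and shut (so a half turn about z gives the same grasp; the last joint's range is limited). The gripper opens to 94 mm and grips with 3 to 60 N. Pads are 16 mm wide; open, the fingers measure 119 mm over their backs; the gripper's body (75 mm by 177 mm) begins 78 mm behind the grasp point.
Start: joints at [1.18, 0.087, 1.371, -0, 1.684, -0.103], TCP at [0.156, 0.527, 0.206] pointing down, gripper open.
Joint ranges: [-3.1, 3.1], [-0.76, 2.03], [0.27, 2.55], [-1.08, 4.22], [0.17, 2.65], [-2.57, 2.57]. Speed limits (rad/s): [2.79, 2.79, 3.14, 3.14, 3.14, 3.14].

## Interface

Orientations are given as [roll, pitch, yaw] about the fixed x, y, z axes, in that order (R = Rz(yaw) Ry(pitch) Rx(roll)).
In Python, from bench import robot gives the robot as it stands.
- The arm moves only by the tool drive_tool, never from a script. Its argument "series" is a list that holds one entry, the list of rows, each a list of 7 numbers: the turn, a rotation vector about the tool's x, y, z in rad, then the shift along the tool's x, y, z in cm, then the opening in per cent of the stroke, from 0 (shut) to 100 (fully open). In form: [[[rx, ry, rz, tx, ty, tz, fingers], ...]]. A call has 1 to 20 rows; each row is the pose to reach, as a shift and turn from the pose measured when the call began, along the tool's axes at that moment; what a row does not reach only later rows make up. A row lasts 1/10 s, in which the tool goes at most 50 mm and 8.59 degrees, less where a joint would pass 70% of its speed; a pose out of reach is approached as far as the arm can. A call with a gripper value outside its range is refused whole. The fingers move at their own pace and stop on an object; the grip force is fixed at half the most. Time passes only in rows, so rows that repeat a pose let the fingers close. It gives the time, the measured TCP pose, the force and the opening at its end, in the units of the state.
- robot.get_obs(): the state, without advancing time (a new reading comes with each control period).
- robot.snapshot(name): name is "scene" or "top" or "wrist"; returns a dict with "img" (384x512x3 uint8, blue, green, red), "depth" (384x512 float32, m along the optical axis (not along the pixel's ray), 0 where there is no reading), "vertical_fov" (degrees; the focal length in pixels is half the picture's height over the tangent of half this angle, whatever the lens; pixels are square), "cx", "cy" (the principal point, pixels), "rvec" (rotation vector, rad) and "tvec" (3), from world to camera coordinates, as OpenCV has them. Camera axes: x right, y down, z forward; pixel columns grow to the right and rows downward; lengths in m; the calibration is good to about 2 mm. A picture is of the moment at which its call begins.
- robot.close_job(): hands the job in, once; it reports no verdict.
The state is a dict: "time": time; "joint_positions": joint angles; "qvel": joint speeds; "joint_torque": joint torques, N m; "tool_pos": TCP position; "ee_rot": TCP orientation; "wrist_force": force on the tool from outside, world axes, zero at the start; "wrist_torque": the same for the moment, N m; "width": finger opening in m.
Only numpy, scipy, OpenCV 4.12 (cv2) and the standard library are available. Lean on these libraries where they do the work, as an engineer would, in place of code of your own. Each camera call takes 0.05 s, during which the arm holds its last target.

## Task

Pull the green tilt-out bin right forward by its bar handle until it stops, lift out the peeler lying in it, and lay the peeler gently down flat on the blue mat and let go. Then take it again by the rear end of its handle and slide it, lying flat and blade first, into the open mouth of the low grey blade hood with the bluish roof until its tip is at or almost at the back wall, with only the end of the handle sticking out, and let go. Do not knock or shift the two jars that stand beside the bin.

Things in the scene. Friction and masses are not known exactly. Their poses are not given: they have to be found in the camera images.
- bin_unit: Fixed white housing with a wooden roof, 124 x 204 x 132 mm (x, y, z); origin at the centre of its underside on the table, front at its own -x (towards the robot). Its roof covers the shut bin but for a 25 mm slot behind the panel, so the inside is reached only with the bin tilted out.
- bin (a joint): Tilt of the green bin about its lower front edge: 0 = shut (start), 0.7 rad = fully out at its stop, top towards the robot. A friction hinge (0.4 N m) keeps it where it is left; it takes 4 to 7 N at the handle. Green front panel 194 mm wide, 106 mm high, white cheeks (172 mm between), open top.
- bin_handle (a point): Middle of the steel bar handle on the bin's front: 11 mm thick, 110 mm long along the unit's y, 45 mm out from the panel; when shut it is 114 mm above the table and the panel's top 4 mm above it. Can be pinched from above, a finger before and behind it; leaning a little with the bin as it tilts helps. Position and axes turn with the bin.
- bin_pivot (a point): Middle of the bin's pivot line (along the unit's y), 12 mm above the table. Its axes turn with the bin: x into the unit, z up along the panel; at tilt 0 they match the unit's. In them the handle bar is at x = -49, z = 102 mm.
- bin_cradle (a point): Inside the bin, turns with it: bottom of the cradle notches, midway between two white ribs (5 mm thick, 82 mm apart along y) that carry the peeler across the bin. Axes as bin_pivot, where it lies at x = 50, y = -29, z = 66 mm. Notches 26 mm wide (x), horns 12 mm high; the panel's inside is 48 mm before it (-x), the bin floor 36 mm below it.
- peeler_handle (a point): Middle of the peeler's green handle (100 x 20 x 13 mm), half-way through its thickness. Own x runs to the blade, z through the thickness. It starts in the notches, blade to the unit's +y, and stays there as the bin tilts. There the handle's rear end is hemmed in by rib and cheek; only its middle can be gripped, best with the gripper leaning as the bin does.
- peeler_tip (a point): Tip of the peeler's steel blade end, 108 mm from the middle of the handle along the peeler. The whole peeler is 158 mm long, at most 21 mm wide, 13 mm thick, 40 to 75 g.
- mat: Fixed flat blue mat 170 x 140 x 4 mm (x, y, z) on the table, left or right of the bin; origin at the centre of its underside.
- dock: Fixed low blade hood on the other side from the mat: grey walls, bluish see-through flat roof, no floor (the peeler slides on the table); 134 x 52 x 32 mm, with 4 mm high flanges to 38 mm either side. Origin: centre of its underside. Mouth at x = -67 mm, roughly towards the robot, 42 mm wide, 28 mm high inside; back wall's inner face at x = +62 mm.
- jar_center (a point): Centre of a bystander: clear jar with a green lid, 69 mm across, 84 mm tall, standing loose. To be left alone.
- spice_center (a point): Centre of a bystander: spice jar with a yellow cap, 43 mm across, 102 mm tall, standing loose. To be left alone.

How it is judged:
On the way, in this order (a step that is already met when the one before it is completed fails the run):
1. the bin is tilted right out, with the peeler still in it (value of joint bin above 0.62 rad and distance between peeler_handle and bin_pivot below 0.12 m), for 0.2 s.
2. the peeler lies flat and still on the blue mat (middle of its handle or its tip over the mat), let go (((x of peeler_handle in the frame of mat between -0.085 and 0.085 m and y of peeler_handle in the frame of mat between -0.07 and 0.07 m) or (x of peeler_tip in the frame of mat between -0.085 and 0.085 m and y of peeler_tip in the frame of mat between -0.07 and 0.07 m)) and height (world z) of peeler_handle below 0.022 m and angle between peeler_handle's own z axis and vertical below 0.2 rad and contact force between the fingers and peeler below 0.05 N and linear speed of peeler below 0.02 m/s), for 0.2 s.
At the end, for the whole second after the job is handed in: The peeler lies flat and still on the table in the hood, blade first, its tip within 20 mm of the back wall (at most 49 mm of handle sticking out of the mouth), released. How far the bin is open at the end does not matter (x of peeler_tip in the frame of dock between 0.042 and 0.068 m and y of peeler_tip in the frame of dock between -0.022 and 0.022 m and y of peeler_handle in the frame of dock between -0.022 and 0.022 m and x of peeler_handle in the frame of dock below -0.03 m and height (world z) of peeler_handle below 0.015 m and angle between peeler_handle's own z axis and vertical below 0.2 rad and linear speed of peeler below 0.02 m/s and contact force between the fingers and peeler below 0.05 N); the robot touches nothing.
It fails at once if a jar beside the bin is shifted by more than 30 mm or tipped over (distance of any of jar_center, spice_center from where it was at the start of the episode above 0.03 m or angle between any of jar_center, spice_center's own z axis and vertical above 0.5 rad).
It fails at once if the peeler is dropped (free of the fingers and falling as from 4 cm or more) (linear speed of peeler above 0.9 m/s and contact force between the fingers and peeler below 0.05 N).
It also fails if it takes over 72 s, if anything falls off the work surface, if the arm or the gripper's body presses on something with over 40 N, if the wrist force passes 120 N, or if a joint passes its speed limit or range.

## Working session

There is one attempt and no reset: what is moved stays moved. The work goes in short steps, Python scripts to look and compute and a tool call to move; the robot and the scene stay as the last step left them, time stands still between calls to the robot, and variables do not carry over. Pictures are saved under pics/ and viewed, and the job is handed in when it is done.

Besides the shell and the picture viewer there is one more tool, called after "Request:" as name(argument=value, ...), one argument or row to a line, values as JSON. drive_tool: Moves the arm, as the interface text tells. Its arguments: {"type":"object","properties":{"series":{"type":"array","items":{"type":"array","items":{"type":"array","items":{"type":"number"}}}}},"required":["series"]}

```bash
ls; mkdir -p pics; cat > h.py <<'E'
import numpy as np, cv2
from bench import robot
from scipy.spatial.transform import Rotation as R
def snap(n,save=None):
    s=robot.snapshot(n)
    if save: cv2.imwrite('pics/'+save+'.png',s['img'])
    s['f']=s['img'].shape[0]/2/np.tan(np.radians(s['vertical_fov'])/2)
    s['R']=cv2.Rodrigues(np.array(s['rvec'],float))[0]; s['t']=np.array(s['tvec'],float).ravel()
    return s
def ray(s,u,v):
    d=np.stack([(np.asarray(u,float)-s['cx'])/s['f'],(np.asarray(v,float)-s['cy'])/s['f'],np.ones(np.shape(u))],-1)
    return -s['R'].T@s['t'], d@s['R']
def plane(s,u,v,z):
    o,d=ray(s,u,v); k=(z-o[2])/d[...,2]; return o+k[...,None]*d
def pts(s):
    v,u=np.indices(s['depth'].shape); o,d=ray(s,u,v); return o+s['depth'][...,None]*d
def proj(s,p):
    c=np.atleast_2d(p)@s['R'].T+s['t']; return c[:,:2]/c[:,2:]*s['f']+[s['cx'],s['cy']]
def tool():
    o=robot.get_obs(); return np.array(o['tool_pos']),R.from_euler('xyz',o['ee_rot'])
E
python3 - <<'E'
from h import *
for n in ['scene','top','wrist']:
    s=snap(n,n+'0'); print(n,s['vertical_fov'],s['cx'],s['cy'],-s['R'].T@s['t'],s['R'][2], (s['depth']>0).mean())
o=robot.get_obs(); print(o)
E
```

```text
pics
scene 48.27440669981644 255.28877426196044 193.56294770820645 [ 0.01953697 -0.30951697  0.83110181] [ 0.59765992  0.29594202 -0.74513149] 0.9961039225260416
top 47.49252384829295 255.2663730169447 191.4899089599748 [0.4467585  0.01157758 1.21605147] [ 0.16311232 -0.00240412 -0.98660458] 0.9962819417317709
wrist 64.72045544456817 256.3425737473188 183.9321772756468 [0.08215156 0.54833371 0.38341421] [ 0.25291667 -0.07715109 -0.964407  ] 0.9961395263671875
{'time': 0.15, 'joint_positions': array([ 1.17990426e+00,  8.77960302e-02,  1.37188200e+00, -1.47518798e-05,
        1.68359492e+00, -1.03099860e-01]), 'qvel': array([ 0.00066162, -0.00325524, -0.00199263, -0.00117399,  0.0001436 ,
       -0.0014101 ]), 'joint_torque': array([ 2.31275306e-03, -3.40644228e+01, -3.02792323e+01,  7.19888275e-02,
        3.05330520e-02, -1.18902644e-04]), 'tool_pos': array([0.15596071, 0.52699303, 0.20457988]), 'ee_rot': array([-3.13991977e+00, -1.58349047e-04,  2.85379866e+00]), 'wrist_force': array([ 0.56744215,  0.45899774, -1.33823199]), 'wrist_torque': array([0.02269597, 0.02927638, 0.0178891 ]), 'width': 0.09410901589962609}
```

View pics/scene0.png

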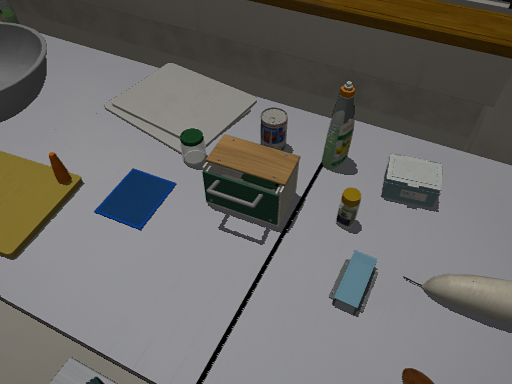

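View pics/top0.png

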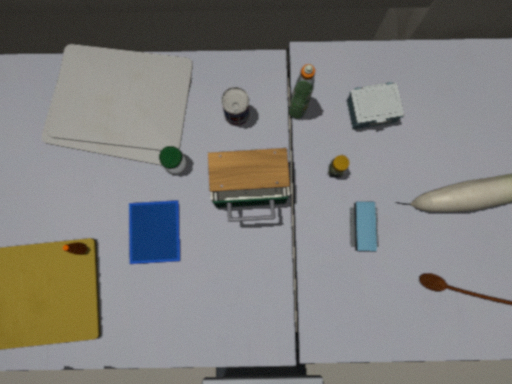

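View pics/wrist0.png

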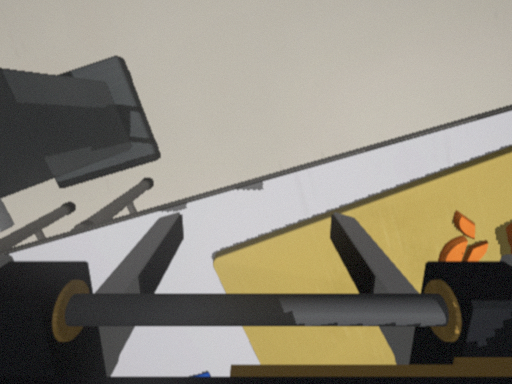

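The scene view shows the bin unit at (250,180), handle bar (235,193), mat (137,197), dock (355,281), jar (193,148) and spice jar (348,208). In the top view they are at (250,175), bar (252,217), mat (155,231), dock (366,226), jar (172,160), spice (340,166).

```bash
cat > m1.py <<'E'
from h import *
T=snap('top');S=snap('scene')
for nm,s in(('top',T),('scene',S)):
    hsv=cv2.cvtColor(s['img'],cv2.COLOR_BGR2HSV); P=pts(s)
    H,Sa,V=[hsv[...,i].astype(int) for i in range(3)]
    masks={'mat':(H>105)&(H<125)&(Sa>150)&(V>80),'dock':(H>90)&(H<108)&(Sa>60)&(V>120),'roof':(H>8)&(H<20)&(Sa>90)&(V>110),
     'lid':(H>60)&(H<85)&(Sa>150),'cap':(H>18)&(H<26)&(Sa>180)}
    for k,m in masks.items():
        m=m.astype(np.uint8); n,l,st,c=cv2.connectedComponentsWithStats(m)
        for i in np.argsort(-st[1:,4])[:3]+1:
            if st[i,4]<60: continue
            mm=l==i; q=P[mm]; q=q[s['depth'][mm]>0]
            cnt=cv2.findContours(mm.astype(np.uint8),0,1)[0][0]
            zm=np.median(q[:,2])
            w=plane(s,cnt[:,0,0],cnt[:,0,1],zm)
            r=cv2.minAreaRect((w[:,:2]*1000).astype(np.float32))
            print(nm,k,st[i,4],'px',c[i].round(1),'med',np.median(q,0).round(4),'rect',np.round(r[0],1),np.round(r[1],1),round(r[2],1))
for nm,s,x0,y0,w,h in(('top',T,190,130,200,140),('scene',S,180,120,200,200)):
    cv2.imwrite(f'pics/{nm}_c.png',cv2.resize(s['img'][y0:y0+h,x0:x0+w],None,fx=3.9 if nm=='top' else 3,fy=3.9 if nm=='top' else 3,interpolation=cv2.INTER_CUBIC))
E
python3 m1.py
```

```text
top mat 2933 px [154.1 231.9] med [0.5382 0.2911 0.0049] rect [540.  290.8] [165.5 135.7] 2.3
top dock 920 px [366.1 226.1] med [ 0.5421 -0.29    0.0329] rect [ 542.7 -290.3] [ 51.4 130.6] 88.5
top roof 3016 px [248.  169.3] med [0.6831 0.0263 0.1327] rect [683.7  26.2] [ 99.7 201.6] 2.4
top roof 89 px [307.2  71.8] med [ 0.8925 -0.117   0.2398] rect [ 897.2 -120.1] [30.9 27.8] 87.7
top lid 272 px [170.  156.8] med [0.7321 0.2343 0.0846] rect [731. 233.] [50.8 49.2] 89.0
top cap 177 px [340.1 163.2] med [ 0.7022 -0.2143  0.1023] rect [ 701.8 -214.7] [35.  38.3] 43.7
scene mat 2556 px [135.3 198.2] med [0.5328 0.2892 0.002 ] rect [538.2 290.9] [167.9 138.2] 2.3
scene dock 1281 px [355.5 278.5] med [ 0.5391 -0.2905  0.0295] rect [ 543. -290.] [ 50.5 132. ] 88.5
scene roof 2398 px [253.6 158.3] med [0.6809 0.0218 0.1296] rect [682.8  25.9] [ 99.4 199.9] 2.6
scene lid 250 px [191.2 137.2] med [0.7263 0.2315 0.0811] rect [726.3 231.2] [66.4 56.4] 40.3
scene lid 169 px [259.6 181.8] med [ 0.6543 -0.0066  0.0871] rect [655.4  -4.7] [19.9 89.7] 1.8
scene cap 5574 px [432.  20.] med [ 1.1181 -0.2536  0.3329] rect [1129.7 -193.3] [216.9 482.1] 0.1
scene cap 280 px [350.8 197. ] med [ 0.6948 -0.2179  0.0981] rect [ 694.8 -217.4] [57.1 38.3] 17.2
scene cap 109 px [287.6   3.2] med [1.078  0.1198 0.3181] rect [1080.1  117. ] [51.8 80.3] 3.5
```

View pics/top_c.png

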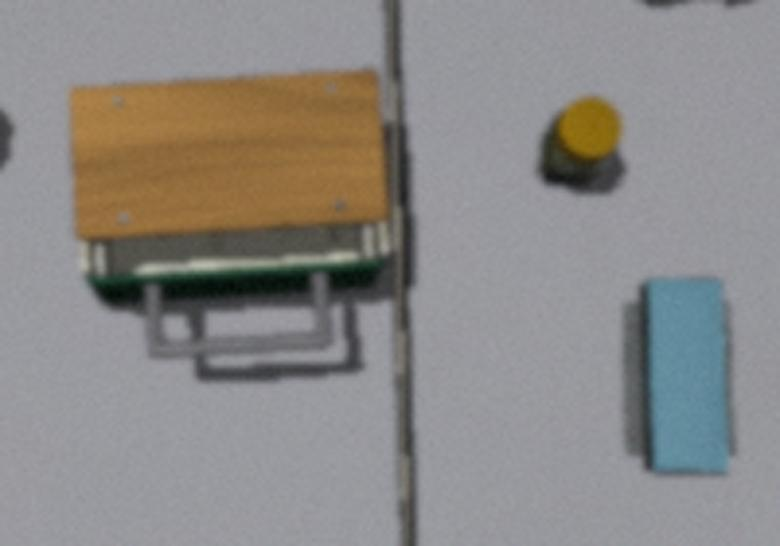

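View pics/scene_c.png

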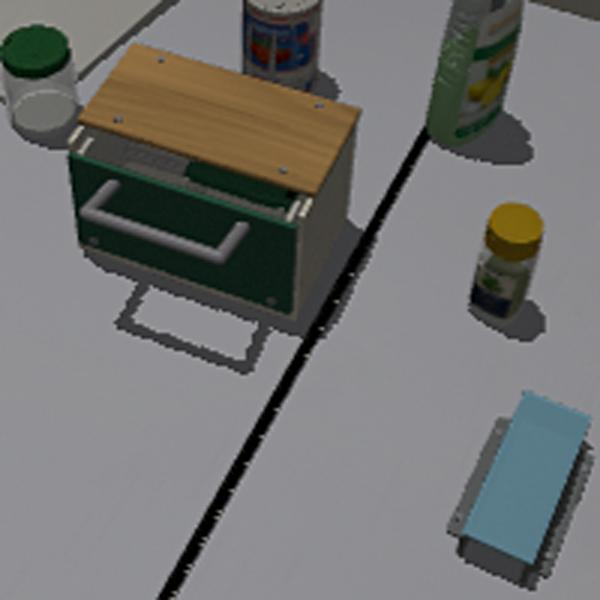

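The crops show the bar's axis from about (228,219) to (274,217) in the top view and (212,191) to (257,206) in the scene view. The dock's mouth faces the robot.

```bash
cat > m2.py <<'E'
from h import *
T=snap('top');S=snap('scene')
for s in (T,S):
    P=pts(s); m=(P[...,0]>.53)&(P[...,0]<.576)&(abs(P[...,1]-.02)<.09)&(P[...,2]>.095)&(P[...,2]<.14)&(s['depth']>0)
    q=P[m]; print(len(q),q.min(0).round(4),q.max(0).round(4),np.median(q,0).round(4))
    v,u=np.nonzero(m)
    x=np.polyfit(q[:,1],q[:,0],1); print('slope deg',np.degrees(np.arctan(-x[0])),'x at y=.022',np.polyval(x,.022))
# triangulate bar ends & middle
def tri(a,b):
    o1,d1=ray(T,*a);o2,d2=ray(S,*b)
    A=np.stack([d1,-d2],1);k=np.linalg.lstsq(A,o2-o1,rcond=None)[0]
    p,q=o1+k[0]*d1,o2+k[1]*d2; return ((p+q)/2).round(4),np.linalg.norm(p-q).round(4)
print(tri((228.6,219.2),(211.5,191.2)),tri((274.2,216.8),(257.2,205.8)))
u=np.array([.6708,.0256,0]);c,sn=np.cos(np.radians(2.4)),np.sin(np.radians(2.4))
E
python3 m2.py
```

```text
238 [ 0.5536 -0.04    0.1112] [0.5752 0.0793 0.125 ] [0.5611 0.021  0.1185]
slope deg 1.7524061832555218 x at y=.022 0.5618225628197946
275 [ 0.5524 -0.0403  0.1067] [0.5758 0.0788 0.1199] [0.5585 0.0197 0.1151]
slope deg 1.6266108437450792 x at y=.022 0.5595276984326891
(array([0.5622, 0.0752, 0.1044]), np.float64(0.0076)) (array([ 0.5651, -0.0407,  0.1106]), np.float64(0.0061))
```

```bash
cat >> h.py <<'E'
YU=np.radians(2.4)
def down(yaw,lean=0,axisyaw=YU):
    ax=np.array([-np.sin(axisyaw),np.cos(axisyaw),0])
    return R.from_rotvec(-lean*ax)*R.from_euler('xyz',[np.pi,0,yaw])
def rows(tg):
    p0,R0=tool()
    for p,Rt,g in tg:
        s=R0.inv().apply(np.array(p)-p0)*100; w=(R0.inv()*Rt).as_rotvec()
        print([round(float(a),3) for a in w]+[round(float(a),2) for a in s]+[g],',')
E
python3 - <<'E'
from h import *
rows([((.556,.0195,.25),down(np.radians(92.4)),100),((.30,.32,.25),down(np.radians(125)),100)])
E
```

```text
[-0.0, 0.0, 1.241, -52.76, -37.34, -4.46, 100] ,
[-0.0, 0.0, 0.672, -19.68, -15.79, -4.47, 100] ,
```

Request:
drive_tool(
  series=[
    [[0,0,0.1,-5,-4,-2,80],[0,0,0.2,-8,-6,-4.46,60],[0,0,0.3,-12,-9,-4.46,40],[0,0,0.4,-16,-12,-4.46,40],[0,0,0.5,-20,-15,-4.46,40],[0,0,0.6,-24,-18,-4.46,40],[0,0,0.7,-28,-21,-4.46,40],[0,0,0.8,-32,-24,-4.46,40],[0,0,0.9,-36,-27,-4.46,40],[0,0,1.0,-40,-30,-4.46,40],[0,0,1.1,-44,-32,-4.46,40],[0,0,1.2,-48,-34.5,-4.46,40],[0,0,1.241,-51,-36.5,-4.46,40],[0,0,1.241,-52.76,-37.34,-4.46,40],[0,0,1.241,-52.76,-37.34,-4.46,40],[0,0,1.241,-52.76,-37.34,-4.46,40],[0,0,1.241,-52.76,-37.34,-4.46,40]],
  ],
)

```text
time: 2.05
tool_pos: [0.5554, 0.0205, 0.2503]
ee_rot: [-3.142, 0.0, 1.614]
wrist_force: [1.1, -0.5, -0.0]
width: 0.0375
```

```bash
python3 - <<'E'
from h import *
s=snap('wrist','w1'); print(robot.get_obs()['joint_positions'].round(3),robot.get_obs()['width'])
P=pts(s)
m=(P[...,0]>.53)&(P[...,0]<.576)&(abs(P[...,1]-.02)<.09)&(P[...,2]>.095)&(P[...,2]<.14)&(s['depth']>0)
q=P[m]; print(len(q),q.min(0).round(4),q.max(0).round(4),np.median(q,0).round(4)) if len(q) else None
E
```

```text
[-0.065  0.096  1.273 -0.     1.772 -0.108] 0.03773123777133975
1310 [ 0.5545 -0.0383  0.1113] [0.576  0.0815 0.121 ] [0.5629 0.0306 0.1179]
```

View pics/w1.png

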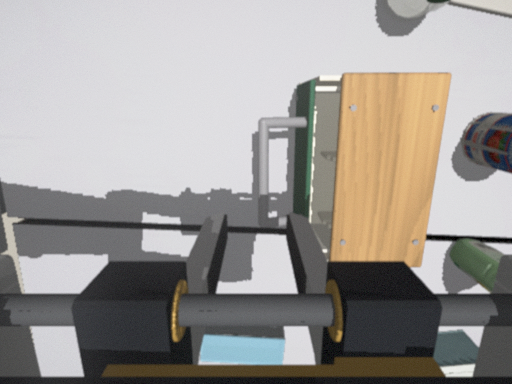

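The wrist view shows the bar's left end at (265,120), running down to (263,225) between the fingers. Its measured height (about 0.114 m) and x (about 0.560 m) match the other views, so I descend.

```bash
python3 - <<'E'
from h import *
rows([((.5598,.0195,.13),down(np.radians(92.2)),40),((.5598,.0195,.096),down(np.radians(92.2)),40)])
E
```

```text
[0.0, 0.0, 0.005, -0.13, 0.44, 12.04, 40] ,
[0.0, 0.0, 0.005, -0.13, 0.44, 15.44, 40] ,
```

Request:
drive_tool(
  series=[
    [[0,0,0.005,-0.13,0.44,4,40],[0,0,0.005,-0.13,0.44,8,40],[0,0,0.005,-0.13,0.44,11,40],[0,0,0.005,-0.13,0.44,13,40],[0,0,0.005,-0.13,0.44,14.5,40],[0,0,0.005,-0.13,0.44,15.44,40],[0,0,0.005,-0.13,0.44,15.44,40],[0,0,0.005,-0.13,0.44,15.44,0],[0,0,0.005,-0.13,0.44,15.44,0],[0,0,0.005,-0.13,0.44,15.44,0],[0,0,0.005,-0.13,0.44,15.44,0],[0,0,0.005,-0.13,0.44,15.44,0]],
  ],
)

```text
time: 3.3
tool_pos: [0.5621, 0.0195, 0.0971]
ee_rot: [3.136, 0.0, 1.609]
wrist_force: [5.8, 1.0, -1.9]
width: 0.0099
```

```bash
python3 - <<'E'
from h import *
p,Rt=tool(); print(p,Rt.as_euler('xyz'),robot.get_obs()['width'],robot.get_obs()['wrist_force'])
ux=np.array([np.cos(YU),np.sin(YU),0]);z=np.array([0,0,1.])
g=p+[0,0,.019]
piv=g+0.049*ux; piv[2]=.012
print(piv)
zt=g[2]-.012
tg=[]
for th in np.linspace(0,.72,19)[1:]:
    x=-.049*np.cos(th)-zt*np.sin(th); zz=-.049*np.sin(th)+zt*np.cos(th)
    Rr=down(Rt.as_euler('xyz')[2],th)
    gp=piv+x*ux+zz*z
    tg.append((gp+Rr.apply([0,0,.019]),Rr,0))
rows(tg)
E
```

```text
[0.56208337 0.01945975 0.09708536] [3.13569100e+00 3.27165042e-04 1.60936879e+00] 0.00987056803415785 [ 5.77842703  1.03052449 -1.9157086 ]
[0.61104039 0.02151166 0.012     ]
[-0.034, 0.0, 0.0, -0.0, -0.34, 0.2, 0] ,
[-0.074, 0.001, 0.0, -0.0, -0.67, 0.41, 0] ,
[-0.114, 0.001, 0.0, -0.0, -0.99, 0.64, 0] ,
[-0.154, 0.001, 0.0, -0.0, -1.3, 0.88, 0] ,
[-0.194, 0.001, 0.0, -0.0, -1.6, 1.13, 0] ,
[-0.234, 0.001, 0.0, -0.01, -1.89, 1.4, 0] ,
[-0.274, 0.001, 0.0, -0.01, -2.17, 1.67, 0] ,
[-0.314, 0.001, 0.0, -0.01, -2.44, 1.96, 0] ,
[-0.354, 0.002, 0.0, -0.01, -2.7, 2.26, 0] ,
[-0.394, 0.002, 0.0, -0.01, -2.94, 2.56, 0] ,
[-0.434, 0.002, 0.0, -0.01, -3.17, 2.88, 0] ,
[-0.474, 0.002, 0.0, -0.01, -3.39, 3.2, 0] ,
[-0.514, 0.002, 0.0, -0.01, -3.6, 3.54, 0] ,
[-0.554, 0.002, 0.0, -0.01, -3.79, 3.88, 0] ,
[-0.594, 0.002, 0.0, -0.01, -3.97, 4.23, 0] ,
[-0.634, 0.002, 0.0, -0.01, -4.14, 4.59, 0] ,
[-0.674, 0.003, 0.0, -0.01, -4.29, 4.95, 0] ,
[-0.714, 0.003, 0.0, -0.01, -4.43, 5.32, 0] ,
```

Request:
drive_tool(
  series=[
    [[-0.034,0,0,0,-0.34,0.2,0],[-0.074,0,0,0,-0.67,0.41,0],[-0.114,0,0,0,-0.99,0.64,0],[-0.154,0,0,0,-1.3,0.88,0],[-0.194,0,0,0,-1.6,1.13,0],[-0.234,0,0,0,-1.89,1.4,0],[-0.274,0,0,0,-2.17,1.67,0],[-0.314,0,0,0,-2.44,1.96,0],[-0.354,0,0,0,-2.7,2.26,0],[-0.394,0,0,0,-2.94,2.56,0]],
  ],
)

```text
time: 4.3
tool_pos: [0.5345, 0.0181, 0.0728]
ee_rot: [2.736, 0.001, 1.609]
wrist_force: [7.1, -0.3, -1.8]
width: 0.0101
```

```bash
python3 - <<'E'
from h import *
s=snap('scene','s2');o=robot.get_obs();print(o['wrist_force'],o['width'])
E
```

```text
[ 7.55965667  0.05353526 -4.13446305] 0.009964630295218553
```

View pics/s2.png

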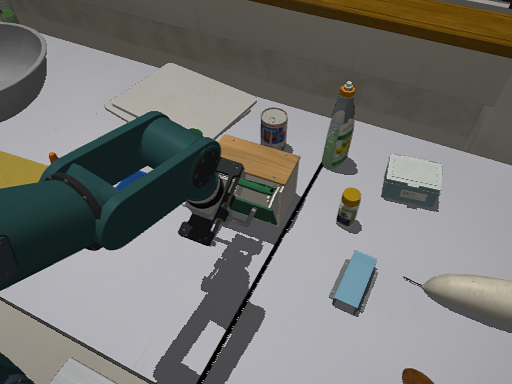

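The bin is following; its green edge shows at (245,203). The pull continues from the present pose.

```bash
python3 - <<'E'
from h import *
p,Rt=tool(); e=Rt.as_euler('xyz')
ux=np.array([np.cos(YU),np.sin(YU),0]);z=np.array([0,0,1.])
g=p-Rt.apply([0,0,.019]); piv=np.array([.611,.0215,.012])
d=g-piv; r=np.array([d@ux,d[2]]); print(r,np.hypot(*r), 'tilt',np.arctan2(-r[0],r[1])-np.arctan2(.049,.104), 'lean',np.pi-e[0])
print(np.linalg.norm([.049,.102]))
tg=[]
r0=np.hypot(.049,.104)
for th in [.44,.48,.52,.56,.60,.64,.68,.71,.74]:
    a=np.arctan2(.049,.104)+th
    gp=piv-r0*np.sin(a)*ux+r0*np.cos(a)*z; gp[1]+= -.0010
    Rr=down(1.609,th)
    tg.append((gp+Rr.apply([0,0,.019]),Rr,0))
rows(tg)
E
```

```text
[-0.0857231   0.07652889] 0.11491353575399878 tilt 0.4016982919644316 lean 0.4047666627449522
0.1131591799192624
[-0.035, 0.002, 0.001, -0.08, -0.33, 0.19, 0] ,
[-0.075, 0.003, 0.001, -0.09, -0.66, 0.4, 0] ,
[-0.115, 0.003, 0.001, -0.09, -0.98, 0.63, 0] ,
[-0.155, 0.003, 0.001, -0.09, -1.29, 0.87, 0] ,
[-0.195, 0.003, 0.001, -0.09, -1.59, 1.12, 0] ,
[-0.235, 0.003, 0.001, -0.09, -1.88, 1.38, 0] ,
[-0.275, 0.003, 0.001, -0.09, -2.16, 1.66, 0] ,
[-0.305, 0.003, 0.001, -0.09, -2.37, 1.87, 0] ,
[-0.335, 0.003, 0.001, -0.09, -2.56, 2.09, 0] ,
```

Request:
drive_tool(
  series=[
    [[-0.035,0,0,0,-0.33,0.19,0],[-0.075,0,0,0,-0.66,0.4,0],[-0.115,0,0,0,-0.98,0.63,0],[-0.155,0,0,0,-1.29,0.87,0],[-0.195,0,0,0,-1.59,1.12,0],[-0.235,0,0,0,-1.88,1.38,0],[-0.275,0,0,0,-2.16,1.66,0],[-0.305,0,0,0,-2.37,1.87,0],[-0.335,0,0,0,-2.56,2.09,0],[-0.335,0,0,0,-2.56,2.09,0],[-0.335,0,0,0,-2.56,2.09,0],[-0.335,0,0,0,-2.56,2.09,0]],
  ],
)

```text
time: 5.55
tool_pos: [0.52, 0.0173, 0.0459]
ee_rot: [2.395, 0.002, 1.609]
wrist_force: [-2.8, 1.1, 7.9]
width: 0.0098
```

```bash
python3 - <<'E'
from h import *
p,Rt=tool(); e=Rt.as_euler('xyz')
ux=np.array([np.cos(YU),np.sin(YU),0])
g=p-Rt.apply([0,0,.019]); piv=np.array([.611,.0215,.012])
d=g-piv; r=np.array([d@ux,d[2]]); print(r,np.hypot(*r), 'tilt',np.arctan2(-r[0],r[1])-np.arctan2(.049,.104), 'lean',np.pi-e[0])
o=robot.get_obs();print(o['wrist_force'],o['width'])
E
```

```text
[-0.10398351  0.04780207] 0.114444783093676 tilt 0.6995929123095128 lean 0.7469165768956327
[-2.79150371  1.11258794  7.92372417] 0.00980258951155782
```

Request:
drive_tool(
  series=[
    [[0,0,0,0,0,0,40],[0,0,0,0,0,0,40],[0,0,0,0,0,0,40],[0,0,0,0,0,0,40],[0,0,0,0,0,-1.5,40],[0,0,0,0,0,-4,40],[0,0,0,0,0,-8,40],[0,0,0,0,0,-12,40],[0,0,0,0,0,-16,40],[0,0,0,0,0,-16,40],[0,0,0,0,0,-16,40]],
  ],
)

```text
time: 6.65
tool_pos: [0.4399, 0.0141, 0.1598]
ee_rot: [2.412, 0.002, 1.609]
wrist_force: [0.6, 0.6, -0.7]
width: 0.0377
```

```bash
python3 - <<'E'
from h import *
for n in ['scene','top','wrist']:
    s=snap(n,n+'3'); np.savez('pics/'+n+'3.npz',**{k:s[k] for k in s})
E
```

```text
(no output)
```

View pics/scene3.png

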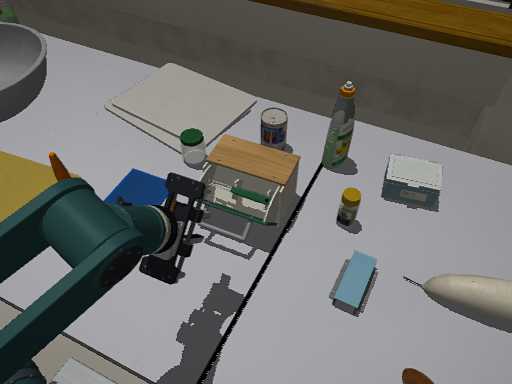

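View pics/wrist3.png

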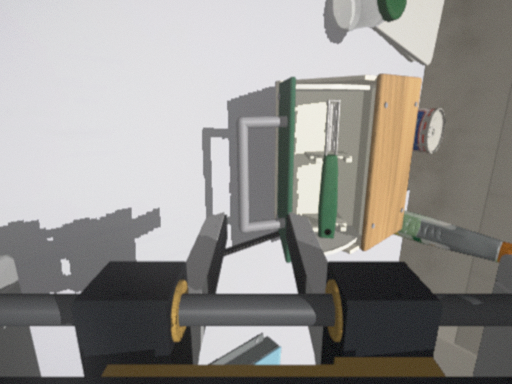

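View pics/top3.png

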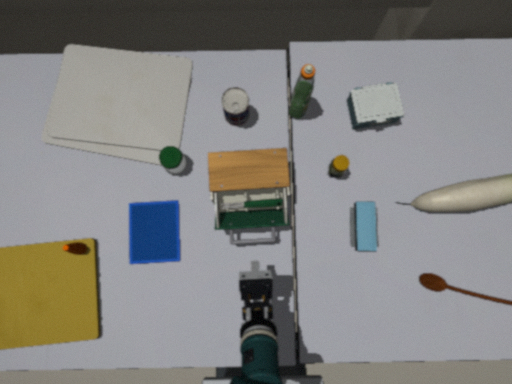

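The wrist view shows the bin out with the peeler in it: handle from about (331,155) to (327,237), blade upward to (333,100), ribs at v≈157 and v≈225. The jars are unmoved.

```bash
cat > m3.py <<'E'
from h import *
import sys
ld=lambda n:{k:v for k,v in np.load(f'pics/{n}3.npz').items()}
D={}
for n,box in (('wrist',(310,350,140,245)),('top',(240,295,195,215)),('scene',(225,275,180,206))):
    s=ld(n); hsv=cv2.cvtColor(s['img'],cv2.COLOR_BGR2HSV).astype(int)
    m=(hsv[...,0]>60)&(hsv[...,0]<90)&(hsv[...,1]>110)
    P=pts(s); x0,x1,y0,y1=box; b=np.zeros_like(m); b[y0:y1,x0:x1]=1
    m&=b; m&=(P[...,2]>.08)&(P[...,2]<.13)&(s['depth']>0)
    k,l,st,c=cv2.connectedComponentsWithStats(m.astype(np.uint8)); i=1+np.argmax(st[1:,4]); mm=l==i
    q=P[mm]; a=np.linalg.svd(q-q.mean(0),full_matrices=False)
    ax=a[2][0]*np.sign(a[2][0][1]); t=(q-q.mean(0))@ax
    lo,hi=np.percentile(t,[1,99])
    r=cv2.minAreaRect(np.argwhere(mm)[:,::-1].astype(np.float32))
    print(n,st[i],'c',c[i].round(1),'mean',q.mean(0).round(4),'med',np.median(q,0).round(4),'axis',ax.round(3),'len',(hi-lo).round(4),'mid',(q.mean(0)+ax*(lo+hi)/2).round(4),'rect',np.round(r[0],1),np.round(r[1],1))
    D[n]=(s,np.array(r[0]))
def tri(A,a,B,b):
    o1,d1=ray(A,*a);o2,d2=ray(B,*b)
    k=np.linalg.lstsq(np.stack([d1,-d2],1),o2-o1,rcond=None)[0]
    p,q=o1+k[0]*d1,o2+k[1]*d2; return ((p+q)/2).round(4),np.linalg.norm(p-q).round(4)
for a,b in(('wrist','top'),('wrist','scene'),('top','scene')): print(a,b,tri(*D[a],*D[b]))
E
python3 m3.py
```

```text
wrist [333 219   1   1   1] c [333. 219.] mean [ 0.6038 -0.0342  0.1068] med [ 0.6038 -0.0342  0.1068] axis [0. 0. 0.] len 0.0 mid [ 0.6038 -0.0342  0.1068] rect [333. 219.] [0. 0.]
top [245 199  37   8 190] c [263.4 203. ] mean [ 0.6    -0.0115  0.1059] med [ 0.5998 -0.013   0.1062] axis [-0.059  0.998 -0.011] len 0.0903 mid [ 0.5999 -0.0096  0.1059] rect [263.1 203.1] [ 5.7 36.3]
scene [231 187  40  18 288] c [250.7 195. ] mean [ 0.5968 -0.0117  0.1007] med [ 0.5964 -0.0126  0.1007] axis [-0.052  0.999 -0.009] len 0.0921 mid [ 0.5968 -0.01    0.1007] rect [250.1 194.6] [39.8  8.2]
wrist top (array([ 0.5942, -0.0194,  0.116 ]), np.float64(0.0198))
wrist scene (array([ 0.5758, -0.0216,  0.1262]), np.float64(0.0025))
top scene (array([ 0.6002, -0.0099,  0.0979]), np.float64(0.002))
```

```bash
sed -i 's/>60)&(hsv\[...,0\]<90)&(hsv\[...,1\]>110)/>55)\&(hsv[...,0]<95)\&(hsv[...,1]>(60 if n=="wrist" else 110))/' m3.py; python3 m3.py
python3 - <<'E'
from h import *
s={k:v for k,v in np.load('pics/wrist3.npz').items()}
h=cv2.cvtColor(s['img'],cv2.COLOR_BGR2HSV);P=pts(s)
for v in(165,195,225):
  for u in(322,326,330,334,338): print(v,u,h[v,u],P[v,u].round(4))
E
```

```text
wrist [ 319  155   19   83 1207] c [328.5 197.5] mean [ 0.598  -0.0091  0.1021] med [ 0.5975 -0.0099  0.1022] axis [-0.049  0.999  0.   ] len 0.0948 mid [ 0.5979 -0.0087  0.1021] rect [328. 196.] [17.  82.2]
top [245 199  37   8 190] c [263.4 203. ] mean [ 0.6    -0.0115  0.1059] med [ 0.5998 -0.013   0.1062] axis [-0.059  0.998 -0.011] len 0.0903 mid [ 0.5999 -0.0096  0.1059] rect [263.1 203.1] [ 5.7 36.3]
scene [231 187  40  18 288] c [250.7 195. ] mean [ 0.5968 -0.0117  0.1007] med [ 0.5964 -0.0126  0.1007] axis [-0.052  0.999 -0.009] len 0.0921 mid [ 0.5968 -0.01    0.1007] rect [250.1 194.6] [39.8  8.2]
wrist top (array([ 0.6011, -0.0094,  0.0987]), np.float64(0.0028))
wrist scene (array([ 0.6004, -0.0085,  0.0983]), np.float64(0.0022))
top scene (array([ 0.6002, -0.0099,  0.0979]), np.float64(0.002))
165 322 [ 36  26 145] [0.5973 0.0269 0.0901]
165 326 [ 67  77 103] [0.5924 0.0288 0.0989]
165 330 [ 68  89 121] [0.5958 0.0288 0.1017]
165 334 [ 69  86 122] [0.5985 0.0291 0.105 ]
165 338 [ 37  23 143] [0.6462 0.0204 0.0793]
195 322 [67 74 79] [ 0.593  -0.0061  0.0965]
195 326 [ 69  95 113] [ 0.5955 -0.0056  0.1002]
195 330 [ 70  99 118] [ 0.5991 -0.0056  0.103 ]
195 334 [ 70  98 120] [ 0.6031 -0.0056  0.1056]
195 338 [ 30  22 140] [ 0.6492 -0.019   0.0816]
225 322 [71 95 97] [ 0.5956 -0.0422  0.0983]
225 326 [ 70  90 116] [ 0.5983 -0.0418  0.1019]
225 330 [ 70 100 112] [ 0.6011 -0.0413  0.1054]
225 334 [ 68  81 123] [ 0.606  -0.0418  0.1075]
225 338 [ 25  23 145] [ 0.6189 -0.0458  0.1048]
```

```bash
python3 - <<'E'
from h import *
c=np.array([.602,-.009,.098]); Rr=down(np.radians(92.7),.72,np.radians(2.7)); z=Rr.apply([0,0,1]); print(z)
rows([(c+z*(.019-b),Rr,34) for b in(.12,.06,.03,0)])
E
```

```text
[ 0.65865267  0.03106127 -0.75180573]
[0.006, 0.006, -0.006, -3.03, 8.22, 5.12, 34] ,
[0.006, 0.006, -0.006, -2.99, 8.18, 11.12, 34] ,
[0.006, 0.006, -0.006, -2.97, 8.16, 14.12, 34] ,
[0.006, 0.006, -0.006, -2.96, 8.14, 17.12, 34] ,
```

Request:
drive_tool(
  series=[
    [[0,0,0,-1,3,1,34],[0,0,0,-2,6,3,34],[0,0,0,-3.03,8.22,5.12,34],[0.006,0.006,-0.006,-3,8.2,8,34],[0.006,0.006,-0.006,-3,8.2,11.12,34],[0.006,0.006,-0.006,-3,8.2,12.1,34],[0.006,0.006,-0.006,-3,8.2,12.1,34]],
  ],
)

```text
time: 7.5
tool_pos: [0.5803, -0.0095, 0.1181]
ee_rot: [2.427, -0.001, 1.619]
wrist_force: [0.3, -0.1, -1.0]
width: 0.032
```

```bash
python3 - <<'E'
from h import *
s=snap('wrist','w4'); s2=snap('scene','s4'); print(robot.get_obs()['width'])
cv2.imwrite('pics/s4c.png',cv2.resize(s2['img'][130:260,170:330],None,fx=4,fy=4,interpolation=cv2.INTER_CUBIC))
E
```

```text
0.0317811228696292
```

View pics/w4.png

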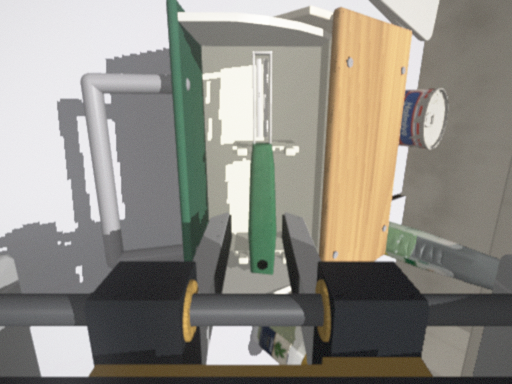

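View pics/s4c.png

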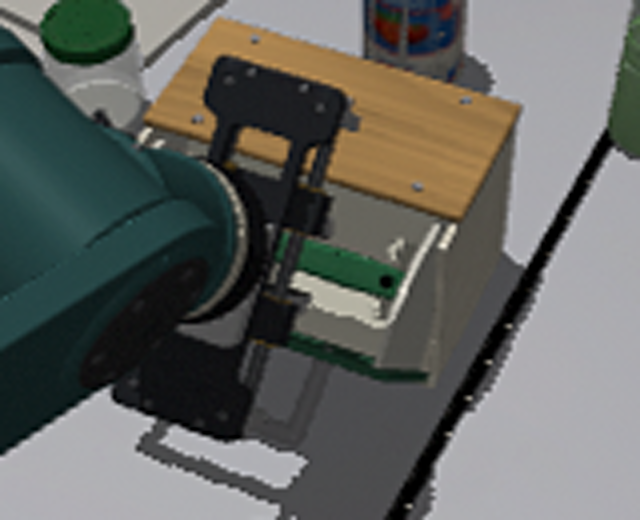

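The wrist view shows the handle at (262,205) between the fingertips (230 and 285), slightly to the roof side. I check the offset in the tool frame before going in.

```bash
python3 - <<'E'
from h import *
s=snap('wrist'); p,Rt=tool(); P=pts(s)
hsv=cv2.cvtColor(s['img'],cv2.COLOR_BGR2HSV).astype(int)
Q=Rt.inv().apply((P-p).reshape(-1,3)).reshape(P.shape)*1000
m=(hsv[...,0]>55)&(hsv[...,0]<95)&(hsv[...,1]>60); m[:, :235]=0; m[:,290:]=0; m[:135]=0;m[280:]=0
m&=(Q[...,2]>0)&(Q[...,2]<60)
k,l,st,c=cv2.connectedComponentsWithStats(m.astype(np.uint8)); i=1+np.argmax(st[1:,4]); mm=l==i;print(st[i])
q=Q[mm]; print('ext x',np.percentile(q[:,0],[1,99]).round(1),'z',np.percentile(q[:,2],[5,50,95]).round(1))
for v in range(150,270,15):
    u=np.nonzero(mm[v])[0]; a=Q[v,u]; print(v,u.min(),u.max(),'x',a[:,0].mean().round(1),'y',a[:,1].min().round(1),a[:,1].max().round(1),'z',np.median(a[:,2]).round(1))
E
```

```text
[ 245  143   27  129 2833]
ext x [-47.   47.6] z [25.2 26.2 27.6]
150 249 266 x 44.1 y -6.3 5.3 z 26.2
165 248 268 x 33.7 y -7.0 6.9 z 26.3
180 248 269 x 22.9 y -7.1 7.7 z 26.5
195 247 269 x 12.0 y -7.9 7.7 z 26.3
210 246 270 x 0.7 y -8.7 8.6 z 26.2
225 246 270 x -10.8 y -8.8 8.7 z 26.1
240 246 270 x -22.6 y -8.9 8.9 z 25.9
255 246 269 x -35.0 y -9.0 8.3 z 26.1
```

Centred to within 0.5 mm; the handle top is 26 mm ahead of the tips, so I advance 5.1 cm and grip.

Request:
drive_tool(
  series=[
    [[0,0,0,0,0,2,34],[0,0,0,0,0,3.5,34],[0,0,0,0,0,4.5,34],[0,0,0,0,0,5.1,34],[0,0,0,0,0,5.1,34],[0,0,0,0,0,5.1,0],[0,0,0,0,0,5.1,0],[0,0,0,0,0,5.1,0],[0,0,0,0,0,5.1,0],[0,0,0,0,0,5.1,0]],
  ],
)

```text
time: 8.65
tool_pos: [0.6154, -0.0085, 0.0852]
ee_rot: [2.419, 0.001, 1.618]
wrist_force: [-3.7, -0.9, 4.7]
width: 0.0205
```

Request:
drive_tool(
  series=[
    [[0,0,0,0,0,-1,0],[0,0,0,0,0,-2,0],[0,0,0,0,0,-4,0],[0,0,0,0,0,-6,0],[0,0,0,0,0,-9,0],[0,0,0,0,0,-12,0],[0,0,0,0,0,-13,0],[0,0,0,0,0,-13,0]],
  ],
)

```text
time: 9.45
tool_pos: [0.5296, -0.0129, 0.185]
ee_rot: [2.415, 0.002, 1.618]
wrist_force: [0.5, -1.2, -1.1]
width: 0.0207
```

```bash
python3 - <<'E'
from h import *
s=snap('wrist','w5'); s2=snap('scene','s5'); print(robot.get_obs()['width'])
E
```

```text
0.020495884503839257
```

View pics/w5.png

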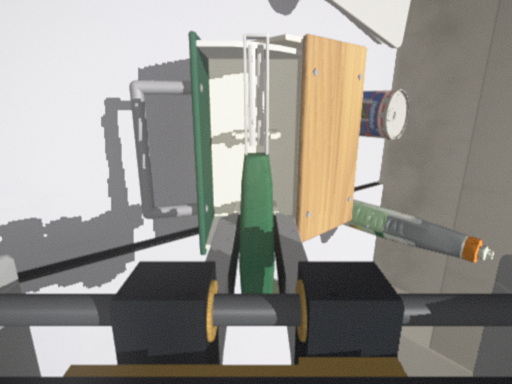

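View pics/s5.png

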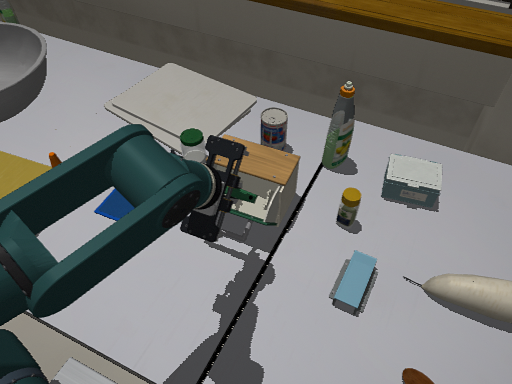

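The peeler is held by its middle, handle at (258,220) between the fingers, clear of the bin. I measure how it sits in the tool frame.

```bash
cat > held.py <<'E'
from h import *
def held():
    s=snap('wrist'); p,Rt=tool(); P=pts(s)
    hsv=cv2.cvtColor(s['img'],cv2.COLOR_BGR2HSV).astype(int)
    Q=Rt.inv().apply((P-p).reshape(-1,3)).reshape(P.shape)*1000
    m=(hsv[...,0]>55)&(hsv[...,0]<95)&(hsv[...,1]>60)
    m&=(Q[...,2]>-60)&(Q[...,2]<10)&(abs(Q[...,1])<18)&(abs(Q[...,0])<110)
    k,l,st,c=cv2.connectedComponentsWithStats(m.astype(np.uint8)); i=1+np.argmax(st[1:,4]); mm=l==i;print(st[i])
    for v in range(st[i,1]+2,st[i,1]+st[i,3]-2,12):
        u=np.nonzero(mm[v])[0]; a=Q[v,u]; print(v,'x',a[:,0].mean().round(1),'y',a[:,1].min().round(1),a[:,1].max().round(1),'z',np.percentile(a[:,2],[10,50,90]).round(1))
    q=Q[mm]; print('x max',np.percentile(q[:,0],[1,99.5]))
held()
E
python3 held.py
```

```text
[ 239  154   35  139 4180]
156 x 48.4 y -4.6 5.8 z [-24.8 -23.8 -23. ]
168 x 42.2 y -5.6 7.0 z [-25.6 -24.8 -24. ]
180 x 35.8 y -5.7 7.6 z [-25.4 -24.9 -24.2]
192 x 29.1 y -6.9 8.2 z [-25.7 -24.9 -23.4]
204 x 22.3 y -6.9 8.9 z [-25.4 -24.7 -24. ]
216 x 15.1 y -8.8 10.7 z [-25.5 -24.5 -23.3]
228 x 8.3 y -8.9 9.6 z [-25.5 -24.7 -23.5]
240 x 1.1 y -8.9 9.8 z [-25.9 -24.7 -23.7]
252 x -6.2 y -9.0 9.2 z [-25.7 -25.  -24. ]
264 x -13.8 y -9.2 9.8 z [-25.8 -24.9 -23.9]
276 x -21.6 y -8.6 9.4 z [-25.4 -24.8 -24.1]
288 x -29.7 y -8.1 9.6 z [-25.5 -24.8 -23.7]
x max [-31.62627485  48.47485263]
```

The peeler sits square and level in the grip: top at 24.8 mm and underside 11.8 mm behind the tips. I lift and level it.

```bash
python3 - <<'E'
from h import *
rows([((.45,.05,.25),down(np.radians(92.7),0),0)])
E
```

```text
[0.72, 0.0, 0.0, 6.6, -1.16, -10.21, 0] ,
```

Request:
drive_tool(
  series=[
    [[0,0,0,0,0,-3,0],[0.08,0,0,0.5,0,-6,0],[0.18,0,0,1.5,0,-9,0],[0.3,0,0,3,-0.5,-10.2,0],[0.42,0,0,4,-1,-10.2,0],[0.54,0,0,5,-1.1,-10.2,0],[0.65,0,0,6,-1.16,-10.2,0],[0.72,0,0,6.6,-1.16,-10.2,0],[0.72,0,0,6.6,-1.16,-10.2,0],[0.72,0,0,6.6,-1.16,-10.2,0]],
  ],
)

```text
time: 10.6
tool_pos: [0.4503, 0.0501, 0.2481]
ee_rot: [-3.139, 0.0, 1.619]
wrist_force: [0.1, -0.8, -0.7]
width: 0.0208
```

```bash
python3 - <<'E'
from h import *
rows([((.45,.12,.22),down(1.1),0),((.48,.2,.18),down(.55),0),((.510,.290,.12),down(0),0),((.510,.290,.05),down(0),0)])
print(robot.get_obs()['joint_positions'],robot.get_obs()['width'])
E
```

```text
[-0.002, 0.001, 0.519, 6.98, 0.31, 2.8, 0] ,
[-0.002, 0.001, 1.069, 14.83, 3.7, 6.8, 0] ,
[-0.002, 0.002, 1.619, 23.68, 7.14, 12.79, 0] ,
[-0.002, 0.002, 1.619, 23.68, 7.16, 19.79, 0] ,
[-1.42068359e-02 -1.32688680e-01  1.50261763e+00 -3.01909269e-04
  1.77411216e+00 -6.23500694e-02] 0.02075831037498982
```

Request:
drive_tool(
  series=[
    [[0,0,0.1,1.5,0,0.5,0],[0,0,0.22,3,0.1,1.3,0],[0,0,0.35,5,0.2,2,0],[0,0,0.48,6.98,0.5,2.8,0],[0,0,0.61,9,1.1,4,0],[0,0,0.74,11,2,5,0],[0,0,0.87,13,2.9,6,0],[0,0,1.0,15,3.8,7,0],[0,0,1.13,17,4.6,8.5,0],[0,0,1.26,19,5.4,10,0],[0,0,1.39,21,6.2,11,0],[0,0,1.52,22.5,6.8,12,0],[0,0,1.619,23.68,7.14,13.5,0],[0,0,1.619,23.68,7.14,16,0],[0,0,1.619,23.68,7.14,18.5,0],[0,0,1.619,23.68,7.14,19.8,0],[0,0,1.619,23.68,7.14,19.8,0],[0,0,1.619,23.68,7.14,19.8,0]],
  ],
)

```text
time: 12.4
tool_pos: [0.5102, 0.2899, 0.0507]
ee_rot: [-3.141, 0.001, -0.001]
wrist_force: [0.3, 0.2, -0.4]
width: 0.0206
```

```bash
python3 held.py; python3 - <<'E'
from h import *
s=snap('scene','s6');s=snap('wrist','w6');print(robot.get_obs()['wrist_force'])
rows([((.510,.290,.006),down(0),0)])
E
```

```text
[ 238  153   37  140 4403]
155 x 49.0 y -3.2 7.3 z [-22.4 -21.4 -20.6]
167 x 43.0 y -5.9 7.8 z [-24.1 -23.2 -22.3]
179 x 36.5 y -6.5 9.0 z [-24.2 -23.3 -21.9]
191 x 29.8 y -7.2 9.6 z [-23.8 -23.  -21.9]
203 x 23.1 y -7.2 9.7 z [-24.  -23.1 -22.1]
215 x 16.1 y -7.9 10.5 z [-24.1 -23.2 -21.8]
227 x 8.8 y -9.1 11.6 z [-23.8 -23.3 -21.6]
239 x 1.6 y -8.1 11.5 z [-23.7 -23.1 -21.7]
251 x -5.7 y -8.2 11.4 z [-24.  -23.  -21.8]
263 x -13.0 y -8.2 10.1 z [-24.1 -23.6 -22.6]
275 x -20.9 y -7.7 10.3 z [-23.9 -23.2 -22.6]
287 x -28.7 y -7.3 9.8 z [-24.3 -23.5 -22.6]
x max [-31.34673134  49.10612952]
[ 0.36435027 -0.02102788 -0.49501244]
[-0.001, -0.001, -0.0, -0.1, 0.04, 4.58, 0] ,
```

View pics/s6.png

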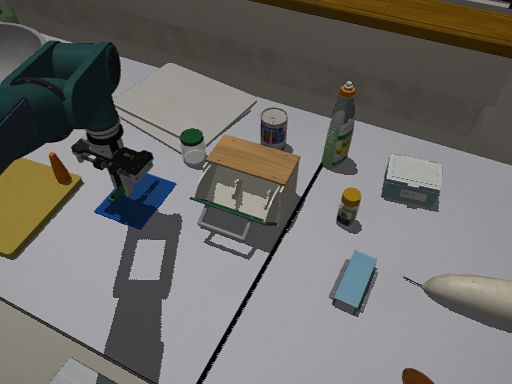

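View pics/w6.png

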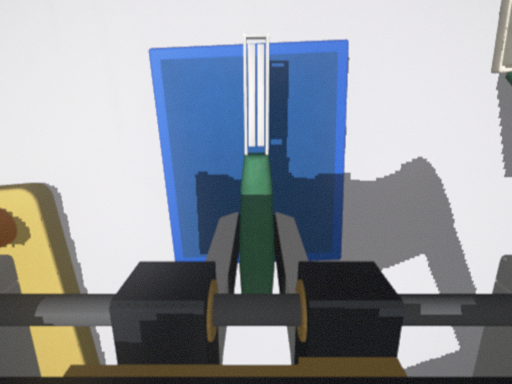

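The wrist view shows the peeler over the mat, pointing +x and parallel to it (blade at (257,95), mat spanning 150–350 across). Down I go.

Request:
drive_tool(
  series=[
    [[0,0,0,-0.1,0,1.5,0],[0,0,0,-0.1,0,3,0],[0,0,0,-0.1,0,4,0],[0,0,0,-0.1,0,4.5,0],[0,0,0,-0.1,0,4.5,0],[0,0,0,-0.1,0,4.5,0]],
  ],
)

```text
time: 13.15
tool_pos: [0.5101, 0.2905, 0.0066]
ee_rot: [-3.14, -0.001, -0.0]
wrist_force: [-0.7, 0.2, -1.0]
width: 0.0207
```

Request:
drive_tool(
  series=[
    [[0,0,0,0,0,0.15,0],[0,0,0,0,0,0.15,0],[0,0,0,0,0,0.15,45],[0,0,0,0,0,0.15,45],[0,0,0,0,0,0.15,45],[0,0,0,0,0,0.15,45],[0,0,0,0,0,0.15,45],[0,0,0,0,0,0.15,45]],
  ],
)

```text
time: 13.95
tool_pos: [0.5101, 0.2905, 0.0052]
ee_rot: [-3.14, -0.001, -0.0]
wrist_force: [1.2, 0.3, -0.3]
width: 0.0424
```

```bash
python3 - <<'E'
from h import *
s=snap('wrist','w7');print(robot.get_obs()['wrist_force'])
E
```

```text
[ 0.15420159  0.27293915 -0.05435674]
```

View pics/w7.png

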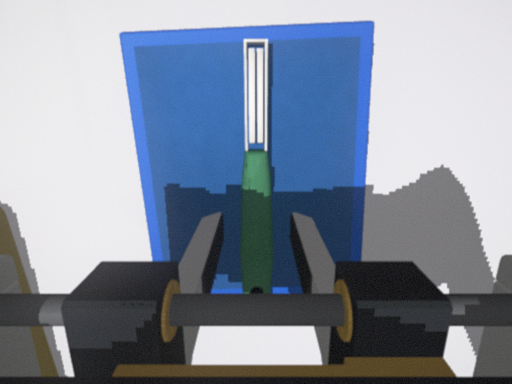

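It lies flat on the mat, pointing +x, free of the fingers (handle (257,220), gaps on both sides). I raise the tool and measure it.

Request:
drive_tool(
  series=[
    [[0,0,0,0,0,0,45],[0,0,0,0,0,-1.5,45],[0,0,0,0,0,-4,45],[0,0,0,-2,0,-7,45],[0,0,0,-4,0,-9,45],[0,0,0,-6,0,-10,45],[0,0,0,-6,0,-10,45],[0,0,0,-6,0,-10,45]],
  ],
)

```text
time: 14.8
tool_pos: [0.4506, 0.2906, 0.1061]
ee_rot: [-3.14, -0.003, 0.0]
wrist_force: [-0.3, -0.2, -0.2]
width: 0.0423
```

```bash
cat > m4.py <<'E'
from h import *
def find(name,mask,lo=.006,hi=.03):
    s=snap(name,'tmp_'+name); P=pts(s); hsv=cv2.cvtColor(s['img'],cv2.COLOR_BGR2HSV).astype(int)
    m=(hsv[...,0]>55)&(hsv[...,0]<100)&(hsv[...,1]>60)
    m&=mask(P)&(P[...,2]>lo)&(P[...,2]<hi)
    k,l,st,c=cv2.connectedComponentsWithStats(m.astype(np.uint8))
    if k<2: print(name,'none');return
    i=1+np.argmax(st[1:,4]); mm=l==i
    z=np.median(P[mm][:,2]); cnt=cv2.findContours(mm.astype(np.uint8),0,1)[0][0]
    w=plane(s,cnt[:,0,0],cnt[:,0,1],.015)
    r=cv2.minAreaRect((w[:,:2]*1000).astype(np.float32))
    print(name,st[i],'topz',z.round(4),np.round(r[0],1),np.round(r[1],1),round(r[2],1),'x',w[:,0].min().round(4),w[:,0].max().round(4))
    return s,mm
if __name__=='__main__':
    f=lambda P:(abs(P[...,0]-.51)<.09)&(abs(P[...,1]-.29)<.05)
    find('wrist',f); find('scene',f)
    print(robot.get_obs()['tool_pos'])
E
python3 m4.py
```

```text
wrist [ 246   61   23  116 2327] topz 0.0164 [510.3 289.1] [19.6 98.5] 89.5 x 0.461 0.5596
scene [114 189  29  30 266] topz 0.0138 [505.5 285.3] [101.8  23. ] 0.0 x 0.4546 0.5563
[0.45037589 0.29014629 0.10457354]
```

View pics/tmp_wrist.png

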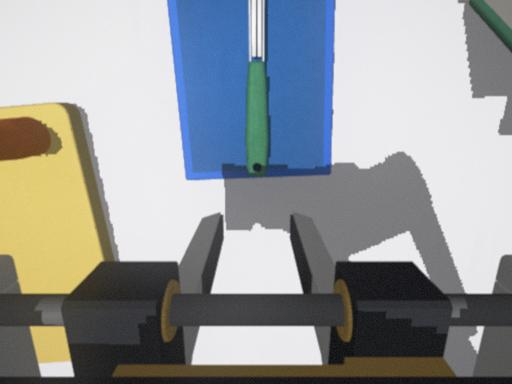

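The handle's rear end is at (257,170), with a centre at (0.510, 0.290) and top at 16.5 mm, matching a peeler flat on the mat. I take it 12 mm ahead of its rear end.

Request:
drive_tool(
  series=[
    [[0,0,0,1,0,2,45],[0,0,0,2.2,0,5,45],[0,0,0,2.2,0,8,45],[0,0,0,2.2,0,9.3,45],[0,0,0,2.2,0,9.85,45],[0,0,0,2.2,0,9.85,45],[0,0,0,2.2,0,9.85,45]],
  ],
)

```text
time: 15.6
tool_pos: [0.4734, 0.2906, 0.007]
ee_rot: [-3.14, -0.002, -0.001]
wrist_force: [-0.7, -0.0, -0.5]
width: 0.0421
```

Request:
drive_tool(
  series=[
    [[0,0,0,0,0,0.15,45],[0,0,0,0,0,0.15,45],[0,0,0,0,0,0.15,0],[0,0,0,0,0,0.15,0],[0,0,0,0,0,0.15,0],[0,0,0,0,0,0.15,0],[0,0,0,0,0,0.15,0],[0,0,0,0,0,0.15,0]],
  ],
)

```text
time: 16.4
tool_pos: [0.4734, 0.2906, 0.0056]
ee_rot: [-3.14, -0.002, -0.001]
wrist_force: [-0.7, 0.3, 0.8]
width: 0.0204
```

Gripped (20.4 mm). Lift and check how it hangs.

Request:
drive_tool(
  series=[
    [[0,0,0,0,0,-1,0],[0,0,0,0,0,-3,0],[0,0,0,0,0,-6,0],[0,0,0,0,0,-10,0],[0,0,0,-2,0,-14,0],[0,0,0,-4,0,-16,0],[0,0,0,-4,0,-16,0],[0,0,0,-4,0,-16,0]],
  ],
)

```text
time: 17.2
tool_pos: [0.4331, 0.2904, 0.1658]
ee_rot: [-3.139, -0.004, -0.0]
wrist_force: [-0.6, 0.1, -1.3]
width: 0.0211
```

```bash
python3 held.py; python3 - <<'E'
from h import *
s=snap('wrist','w8'); P=pts(s); p,Rt=tool()
Q=Rt.inv().apply((P-p).reshape(-1,3)).reshape(P.shape)*1000
for v in (10,25,40,60,80):
    a=Q[v]; m=(abs(a[:,1])<15)&(a[:,2]<40)&(a[:,2]>-60)
    if m.any(): print(v,a[m].mean(0).round(1),a[m].min(0).round(1),a[m].max(0).round(1))
m=(abs(Q[...,1])<15)&(Q[...,2]<60)&(Q[...,2]>-60)
print(Q[m][:,0].max())
E
```

```text
[ 240   83   34  167 4482]
85 x 85.2 y -5.6 6.1 z [-13.4 -12.2 -11.7]
97 x 79.1 y -6.8 7.2 z [-13.3 -12.2 -11.5]
109 x 72.9 y -7.4 7.8 z [-12.7 -12.  -11.4]
121 x 66.5 y -8.1 8.5 z [-13.1 -12.2 -11.1]
133 x 60.0 y -8.1 8.6 z [-12.8 -12.  -11. ]
145 x 53.4 y -8.2 8.7 z [-13.5 -12.2 -11.1]
157 x 46.7 y -8.3 8.7 z [-13.2 -12.4 -11.4]
169 x 39.8 y -8.4 9.4 z [-13.3 -12.4 -11.4]
181 x 32.8 y -8.4 9.5 z [-13.2 -12.7 -11.6]
193 x 25.6 y -7.3 9.6 z [-13.2 -12.5 -11.4]
205 x 18.3 y -6.2 9.1 z [-13.3 -12.6 -11.8]
217 x 10.8 y -8.1 9.2 z [-13.4 -12.5 -12. ]
229 x 3.2 y -7.6 8.1 z [-13.4 -12.9 -12.3]
241 x -4.8 y -5.8 7.6 z [-12.9 -12.6 -12.1]
x max [-8.35304202 85.79403521]
10 [ 1.221e+02  1.000e-01 -5.800e+00] [121.   -5.7  -9.9] [123.    6.4  -2.1]
25 [115.    0.5  -6. ] [114.3  -5.2  -9.3] [115.5   6.6  -4. ]
40 [107.9   0.5  -6.1] [107.3  -5.3  -9.3] [108.3   6.6  -3.8]
60 [98.1  0.1 -6. ] [97.7 -5.4 -8.6] [98.2  6.2 -4.5]
80 [87.8  0.4 -7.9] [87.7 -5.5 -9.4] [88.   6.3 -4.6]
127.26153799692683
```

View pics/w8.png

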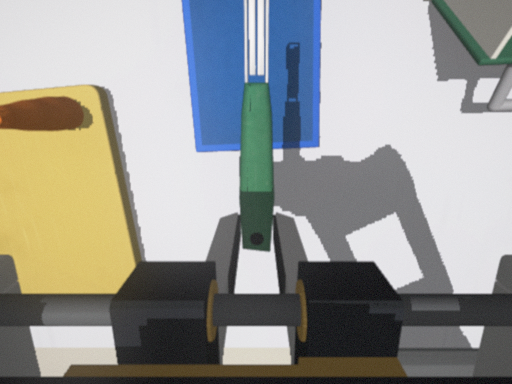

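It hangs level (top −12.2…−12.6 mm along its length), with its tip 144.5 mm ahead of the TCP. Next, I compute the transfer to in front of the hood.

```bash
cat > dock.py <<'E'
from h import *
D0=np.array([.5428,-.2902]);DY=np.radians(-1.5)
def dk(x,y,z,g=0):
    c,s=np.cos(DY),np.sin(DY); q=D0+[c*x-s*y,s*x+c*y]; return ((q[0],q[1],z),down(DY),g)
E
python3 - <<'E'
from dock import *
rows([((.36,0,.17),down(0),0),dk(-.11-.1445,0,.12),dk(-.11-.1445,0,.05)])
E
```

```text
[-0.0, 0.0, -0.001, -7.24, 28.99, -0.64, 0] ,
[-0.0, 0.0, 0.025, -14.37, 57.35, 4.36, 0] ,
[-0.0, 0.0, 0.025, -14.37, 57.35, 11.36, 0] ,
```

Request:
drive_tool(
  series=[
    [[0,0,0,-1,3,0,0],[0,0,0,-2,7,0,0],[0,0,0,-3,11,0,0],[0,0,0,-4,15,0,0],[0,0,0,-5,19,0,0],[0,0,0,-6,23,0,0],[0,0,0,-7.2,27,0,0],[0,0,0,-8.2,31,0,0],[0,0,0,-9.2,35,0,0],[0,0,0,-10.2,39,0,0],[0,0,0,-11.2,43,0,0],[0,0,0,-12.2,47,1,0],[0,0,0.01,-13.2,51,2,0],[0,0,0.02,-14,54.5,3,0],[0,0,0.025,-14.37,57.35,4.36,0],[0,0,0.025,-14.37,57.35,4.36,0],[0,0,0.025,-14.37,57.35,4.36,0]],
  ],
)

```text
time: 19.0
tool_pos: [0.2875, -0.283, 0.1181]
ee_rot: [-3.137, 0.003, -0.028]
wrist_force: [-0.6, 0.4, -1.0]
width: 0.0204
```

```bash
cat > m5.py <<'E'
from dock import *
import sys
s=snap('wrist',sys.argv[1]); t=snap('scene',sys.argv[1]+'s'); P=pts(s); p,Rt=tool(); print(p,Rt.as_euler('xyz'))
for n,s in(('wrist',s),('scene',t),('top',snap('top'))):
    hsv=cv2.cvtColor(s['img'],cv2.COLOR_BGR2HSV).astype(int); P=pts(s)
    m=(hsv[...,0]>88)&(hsv[...,0]<108)&(hsv[...,1]>60)&(hsv[...,2]>60)&(abs(P[...,2]-.031)<.008)&(abs(P[...,0]-.543)<.1)&(abs(P[...,1]+.29)<.05)
    k,l,st,c=cv2.connectedComponentsWithStats(m.astype(np.uint8)); i=1+np.argmax(st[1:,4]); mm=(l==i).astype(np.uint8)
    cnt=cv2.findContours(mm,0,1)[0][0]; w=plane(s,cnt[:,0,0],cnt[:,0,1],.032)
    r=cv2.minAreaRect((w[:,:2]*1000).astype(np.float32)); print(n,st[i],np.round(r[0],1),np.round(r[1],1),round(r[2],2),'z',np.median(P[mm>0][:,2]).round(4),'x',w[:,0].min().round(4),w[:,0].max().round(4))
E
python3 m5.py w9; python3 held.py
```

```text
[ 0.28845188 -0.28275489  0.11953463] [-3.14010872e+00  9.03894263e-04 -2.53542915e-02]
[ 240   84   33  166 4585]
86 x 84.3 y -5.2 6.5 z [-10.9 -10.4  -8.9]
98 x 78.2 y -5.7 7.1 z [-10.9 -10.5  -9.5]
110 x 71.9 y -6.4 7.7 z [-11.  -10.3  -9.3]
122 x 65.6 y -7.1 8.3 z [-11.2 -10.2  -9.4]
134 x 59.1 y -7.1 8.4 z [-11.2 -10.3  -9.3]
146 x 52.4 y -7.8 9.0 z [-11.3 -10.2  -9.2]
158 x 45.7 y -7.8 9.1 z [-11.3 -10.5  -9.8]
170 x 38.7 y -8.6 9.8 z [-11.2 -10.4  -9.1]
182 x 31.7 y -8.7 9.9 z [-11.4 -10.5  -9.5]
194 x 24.6 y -7.5 10.0 z [-11.7 -10.7  -9.5]
206 x 17.2 y -8.2 10.1 z [-11.6 -10.7  -9.6]
218 x 9.7 y -8.3 9.6 z [-11.8 -10.8  -9.9]
230 x 2.0 y -7.8 9.1 z [-11.9 -10.8 -10. ]
242 x -5.9 y -6.7 7.3 z [-11.5 -10.6 -10. ]
x max [-8.96067871 84.85347307]Traceback (most recent call last):
  File "m5.py", line 7, in <module>
    k,l,st,c=cv2.connectedComponentsWithStats(m.astype(np.uint8)); i=1+np.argmax(st[1:,4]); mm=(l==i).astype(np.uint8)
                                                                       ~~~~~~~~~^^^^^^^^^^
    return _wrapfunc(a, 'argmax', axis=axis, out=out, **kwds)
    return bound(*args, **kwds)
ValueError: attempt to get argmax of an empty sequence
```

View pics/w9.png

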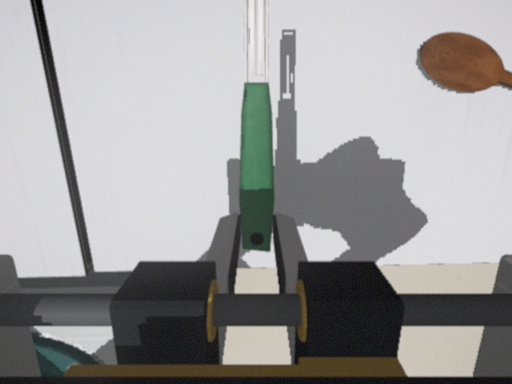

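View pics/w9s.png

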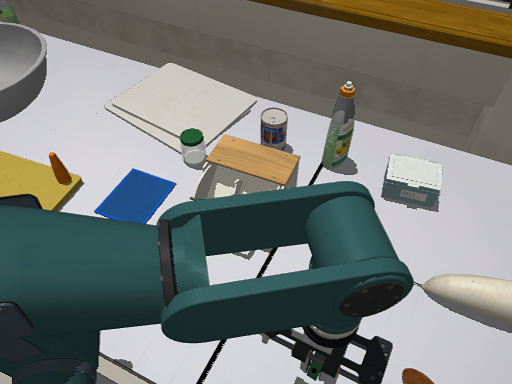

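Both overhead views gave the same dock pose earlier (542.7 / 543.0, −290.2, −1.5°), and the scene view shows the arm hides it now. The mouth leaves 10 mm on each side, so I lower the peeler in front of the mouth and check with the wrist camera.

Request:
drive_tool(
  series=[
    [[0,0,0,0.1,0,2,0],[0,0,0,0.1,0,5,0],[0,0,0,0.1,0,8,0],[0,0,0,0.1,0,10,0],[0,0,0,0.1,0,10.8,0],[0,0,0,0.1,0,11.2,0],[0,0,0,0.1,0,11.2,0],[0,0,0,0.1,0,11.2,0]],
  ],
)

```text
time: 20.0
tool_pos: [0.2907, -0.2837, 0.0096]
ee_rot: [3.139, -0.002, -0.024]
wrist_force: [-0.1, -0.0, -0.5]
width: 0.0206
```

```bash
python3 - <<'E'
from dock import *
s=snap('wrist','w10');t=snap('top','t10'); p,Rt=tool(); print(p,Rt.as_euler('xyz'))
rows([dk(x-.1445,.0007,z) for x,z in((-.07,.005),(-.02,.005),(.03,.005),(.055,.005),(.055,.0025))])
cv2.imwrite('pics/t10c.png',cv2.resize(t['img'][180:330,290:430],None,fx=4,fy=4,interpolation=cv2.INTER_CUBIC))
E
```

```text
[ 0.29056881 -0.28368875  0.00951247] [ 3.13946523e+00 -1.86478957e-03 -2.43585111e-02]
[0.002, -0.002, 0.002, 3.78, -0.07, 0.46, 0] ,
[0.002, -0.002, 0.002, 8.78, -0.06, 0.47, 0] ,
[0.002, -0.002, 0.002, 13.78, -0.06, 0.48, 0] ,
[0.002, -0.002, 0.002, 16.28, -0.05, 0.48, 0] ,
[0.002, -0.002, 0.002, 16.28, -0.05, 0.73, 0] ,
```

View pics/w10.png

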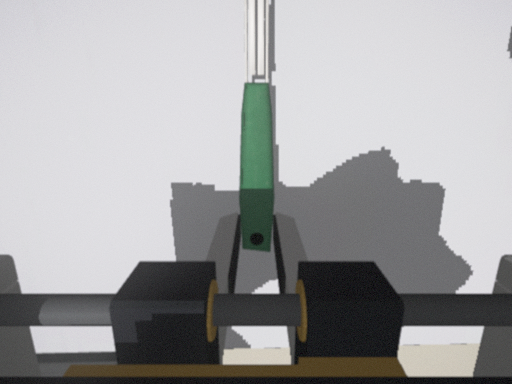

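View pics/t10c.png

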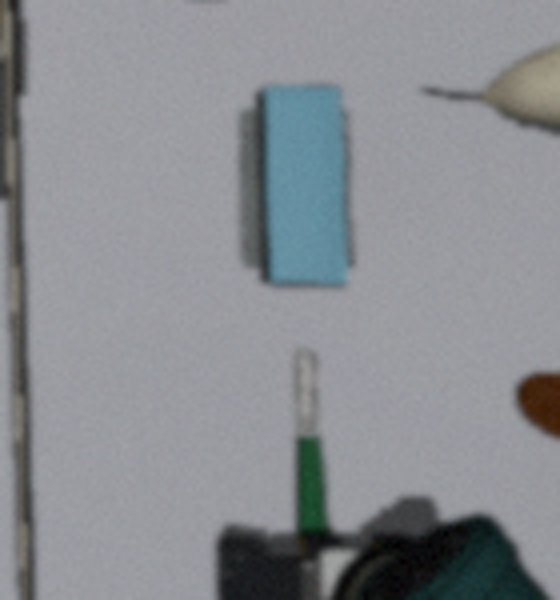

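The top crop shows the blade tip at (305,350) dead ahead of the hood, whose mouth edge runs (268–347, 283). I slide it in, slowing near the end.

Request:
drive_tool(
  series=[
    [[0,0,0,0.5,-0.05,0.3,0],[0,0,0,1.5,-0.05,0.47,0],[0,0,0,2.5,-0.05,0.47,0],[0,0,0,3.8,-0.05,0.47,0],[0,0,0,5,-0.05,0.47,0],[0,0,0,6.2,-0.05,0.47,0],[0,0,0,7.4,-0.05,0.47,0],[0,0,0,8.6,-0.05,0.47,0],[0,0,0,9.8,-0.05,0.47,0],[0,0,0,10.8,-0.05,0.48,0],[0,0,0,11.8,-0.05,0.48,0],[0,0,0,12.8,-0.05,0.48,0],[0,0,0,12.8,-0.05,0.48,0],[0,0,0,12.8,-0.05,0.48,0]],
  ],
)

```text
time: 21.5
tool_pos: [0.4185, -0.2862, 0.0048]
ee_rot: [3.14, -0.001, -0.024]
wrist_force: [-0.2, -0.6, -0.1]
width: 0.0206
```

```bash
python3 - <<'E'
from dock import *
s=snap('wrist','w11');t=snap('top','t11'); p,Rt=tool(); print(p,Rt.as_euler('xyz'),robot.get_obs()['wrist_force'])
rows([dk(x-.1445,.0007,z) for x,z in((.055,.005),(.055,.0025))])
cv2.imwrite('pics/t11c.png',cv2.resize(t['img'][180:330,290:430],None,fx=4,fy=4,interpolation=cv2.INTER_CUBIC))
E
python3 m5.py w12
```

```text
[ 0.41813298 -0.28621617  0.00482388] [ 3.13965400e+00 -1.31590603e-03 -2.45011663e-02] [ 0.15164825  0.07725304 -0.70000812]
[0.002, -0.001, 0.002, 3.52, 0.01, -0.01, 0] ,
[0.002, -0.001, 0.002, 3.52, 0.01, 0.24, 0] ,
[ 0.41812429 -0.28627134  0.00491929] [ 3.13956193e+00 -1.60333627e-03 -2.47224185e-02]
wrist [ 238    0   77  135 6145] [ 508.4 -297.5] [34.7 59.4] 88.43 z 0.0317 x 0.4788 0.5382Traceback (most recent call last):
  File "m5.py", line 7, in <module>
    k,l,st,c=cv2.connectedComponentsWithStats(m.astype(np.uint8)); i=1+np.argmax(st[1:,4]); mm=(l==i).astype(np.uint8)
                                                                       ~~~~~~~~~^^^^^^^^^^
    return _wrapfunc(a, 'argmax', axis=axis, out=out, **kwds)
    return bound(*args, **kwds)
ValueError: attempt to get argmax of an empty sequence
```

View pics/w11.png

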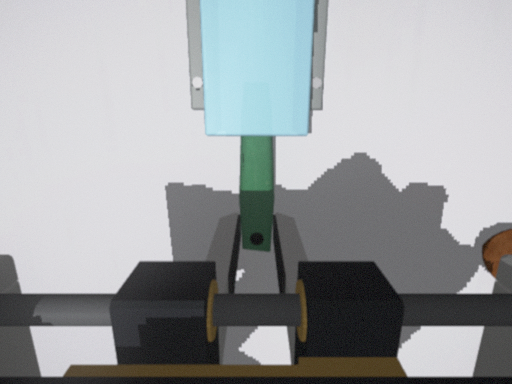

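The handle enters the mouth midway (handle at u=257, roof front edge 205–308 at v=134). About 4.3 cm remain to the back wall, so I go 3.8 cm on, lower and release.

Request:
drive_tool(
  series=[
    [[0,0,0,0.8,0,0,0],[0,0,0,1.6,0,0,0],[0,0,0,2.4,0,0.05,0],[0,0,0,3,0,0.1,0],[0,0,0,3.5,0,0.2,0],[0,0,0,3.8,0,0.25,0],[0,0,0,3.8,0,0.25,0],[0,0,0,3.8,0,0.25,0]],
  ],
)

```text
time: 22.55
tool_pos: [0.456, -0.2871, 0.0023]
ee_rot: [3.14, -0.001, -0.025]
wrist_force: [-0.1, -0.7, -0.1]
width: 0.0207
```

```bash
python3 - <<'E'
from dock import *
s=snap('wrist','w13'); p,Rt=tool(); o=robot.get_obs(); print(p,o['wrist_force'],o['width'])
P=pts(s); hsv=cv2.cvtColor(s['img'],cv2.COLOR_BGR2HSV).astype(int)
for v in range(100,200,8): print(v,hsv[v,257],P[v,257].round(4))
E
```

```text
[ 0.45592568 -0.28717462  0.00237843] [ 0.04924118  0.35994953 -1.79250095] 0.020625068106300038
100 [ 98  68 221] [ 0.5331 -0.2901  0.0326]
108 [ 97  72 219] [ 0.5295 -0.29    0.0319]
116 [ 96  68 220] [ 0.5257 -0.29    0.0311]
124 [ 96  67 220] [ 0.5219 -0.2899  0.032 ]
132 [ 97  73 220] [ 0.5179 -0.2898  0.0303]
140 [ 97  70 220] [ 0.5141 -0.2897  0.0312]
148 [ 98  69 222] [ 0.5103 -0.2896  0.0323]
156 [ 97  70 220] [ 0.5063 -0.2895  0.032 ]
164 [ 98  72 221] [ 0.5021 -0.2894  0.0316]
172 [ 97  72 221] [ 0.4978 -0.2893  0.0308]
180 [ 97  74 218] [ 0.4938 -0.2892  0.0317]
188 [ 98  75 219] [ 0.4896 -0.2891  0.0318]
196 [ 99  75 218] [ 0.4854 -0.289   0.032 ]
```

View pics/w13.png

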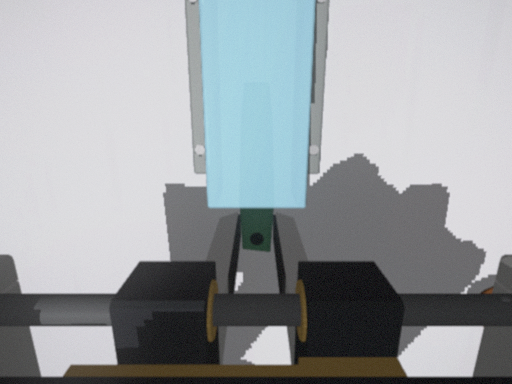

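It is well in: the roof edge at v=207 and the handle's rear end at v=248, with about 35 mm sticking out. Release and rise straight up, then back.

Request:
drive_tool(
  series=[
    [[0,0,0,0,0,0,45],[0,0,0,0,0,0,45],[0,0,0,0,0,0,45],[0,0,0,0,0,0,45],[0,0,0,0,0,0,45],[0,0,0,0,0,-1,45],[0,0,0,0,0,-3,45],[0,0,0,-2,0,-6,45],[0,0,0,-6,0,-9,45],[0,0,0,-10,0,-12,45],[0,0,0,-13,0,-14,45],[0,0,0,-13,0,-14,45],[0,0,0,-13,0,-14,45]],
  ],
)

```text
time: 23.9
tool_pos: [0.3261, -0.2841, 0.1434]
ee_rot: [3.138, -0.004, -0.026]
wrist_force: [-0.6, -0.2, -0.3]
width: 0.0422
```

```bash
cat > m6.py <<'E'
from dock import *
from m4 import find
f=lambda P:(P[...,0]>.42)&(P[...,0]<.49)&(abs(P[...,1]+.29)<.03)
for n in('wrist','top'):
    r=find(n,f,.005,.028)
s=snap('wrist','w14'); t=snap('top','t14')
for n,s in(('wrist',s),('top',t)):
    hsv=cv2.cvtColor(s['img'],cv2.COLOR_BGR2HSV).astype(int); P=pts(s)
    m=(hsv[...,0]>88)&(hsv[...,0]<108)&(hsv[...,1]>50)&(hsv[...,2]>60)&(abs(P[...,2]-.031)<.008)&(abs(P[...,0]-.543)<.1)&(abs(P[...,1]+.29)<.05)
    w=plane(s,*np.nonzero(m)[::-1],.032); print(n,'roof x',np.percentile(w[:,0],[.3,99.7]).round(4),'y',np.percentile(w[:,1],[1,99]).round(4))
cv2.imwrite('pics/t14c.png',cv2.resize(t['img'][130:290,290:430],None,fx=3.7,fy=3.7,interpolation=cv2.INTER_CUBIC))
E
python3 m6.py
```

```text
wrist [245  11  21  47 763] topz 0.0124 [ 462.7 -287.8] [18.4 39.1] 89.0 x 0.4431 0.4824
top [362 251   7  12  69] topz 0.0141 [ 460.7 -286.8] [16.4 30.2] 86.7 x 0.4458 0.4756
wrist roof x [0.4771 0.4858] y [-0.3141 -0.2638]
top roof x [0.4774 0.6083] y [-0.3161 -0.2628]
```

View pics/w14.png

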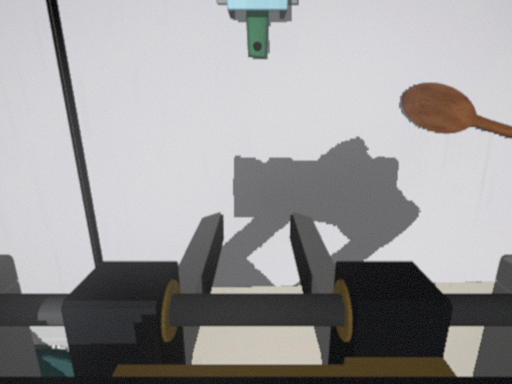

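View pics/t14c.png

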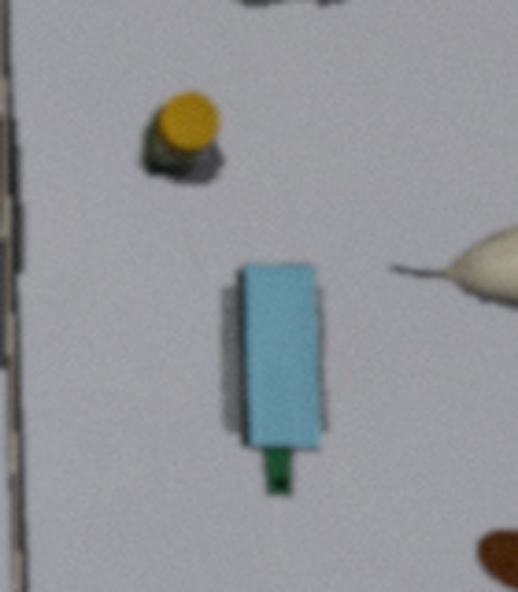

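The peeler lies in the hood with 31–34 mm of handle out and its top at 12–14 mm height, so it is flat on the table. I check the jars quickly, then hand in.

```bash
python3 m1.py | grep -E "lid|cap" | grep top; python3 - <<'E'
from bench import robot
o=robot.get_obs(); print(o['time'],o['qvel'].round(3),o['wrist_force'].round(1)); print(robot.close_job())
E
```

```text
top lid 269 px [170.1 156.7] med [0.7313 0.2343 0.0843] rect [731.1 232.9] [50.6 49.2] 89.0
top cap 178 px [340.1 163.2] med [ 0.7019 -0.2145  0.1021] rect [ 701.2 -214. ] [35. 40.] 43.9
24.2 [-0.004 -0.002 -0.003 -0.002  0.002  0.001] [ 0.5 -0.2  0.5]
the job is handed in; nothing more can be done
None
```

The job is done and handed in at 24.2 s of the 72 s allowed. No verdict came back.

- **Bin:** I pulled it by its bar handle to a tilt of about 0.70 rad, with the peeler still in it.
- **Mat:** I lifted the peeler by the middle of its handle and laid it flat on the blue mat, pointing forward. Because of the depth of the grip, it fell the last 12 mm or so when released. It stayed in place, with its top at 16.4 mm, as it should be lying on the mat.
- **Hood:** I took it again about 12 mm from the rear end of the handle and slid it blade first into the hood. I then let go and moved the gripper clear.

**Last checks**
- **Peeler in the hood:** 31–34 mm of handle sticks out, against a limit of 49 mm. That puts the tip about 2–5 mm from the back wall, taking the tool's own distance readings; I did not measure the tip itself through the roof. It lies about in line with the hood (within 2°), with its top at 12–14 mm.
- **Jars:** both were where they started, to within 1 mm.

**Disagreements**
- **Mouth position:** the wrist camera put the hood's mouth 2–3 mm further away than the first overhead measurement. I allowed for this.
- **First grip in the bin:** the gripper stopped about 5 mm short of its target with about 6 N pushing back, but the grip was sound.

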